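Zero the three depth gauges on the surface plate

TASK

Zero the depth gauges where they stand on the surface plate: with the fingertips, lightly press the plungers fully down one at a time, first the one with the round disc head, then the square head, then the ball head, and after that press the zero key on the readout and let it spring back. Only touch: do not grip, lift or shift the gauges, press gently, and leave everything else on the bench alone.

Things in the scene. Friction and masses are not known exactly. Their poses are not given: they have to be found in the camera images.
- plate: dark granite surface plate, fixed to the bench, 400 x 480 x 50 mm high; origin at the centre of its underside, so its top is 50 mm above the origin; x and y along its sides, z up
- round_gauge: loose steel depth gauge (0.6 to 1.2 kg) standing on the plate: square foot 60 x 60 x 14 mm, on it an upright column 30 mm across whose top is 45 mm above the foot's underside, and above the column a plunger with a bright metal head: flat round disc, 46 mm across, 8 mm thick. Origin at the centre of the foot's underside, z up
- round_top (a point): centre of the top of the round head, on the gauge's axis; it moves with the plunger: 68 mm above the gauge's underside when fully up, 54 mm when fully down
- round_plunger (a joint): downward travel of this plunger in m: 0 fully up, 0.014 fully down on its stop (head 1 mm above the column); it starts 0 to 5 mm down; slides against about 3 N of friction and stays where it is left
- square_gauge: loose steel depth gauge (0.6 to 1.2 kg) standing on the plate: square foot 60 x 60 x 14 mm, on it an upright column 30 mm across whose top is 45 mm above the foot's underside, and above the column a plunger with a bright metal head: flat square plate, 40 x 40 mm, 8 mm thick. Origin at the centre of the foot's underside, z up
- square_top (a point): centre of the top of the square head, on the gauge's axis; it moves with the plunger: 68 mm above the gauge's underside when fully up, 54 mm when fully down
- square_plunger (a joint): downward travel of this plunger in m: 0 fully up, 0.014 fully down on its stop (head 1 mm above the column); it starts 0 to 5 mm down; slides against about 3 N of friction and stays where it is left
- ball_gauge: loose steel depth gauge (0.6 to 1.2 kg) standing on the plate: square foot 60 x 60 x 14 mm, on it an upright column 30 mm across whose top is 45 mm above the foot's underside, and above the column a plunger with a bright metal head: ball, 26 mm across. Origin at the centre of the foot's underside, z up
- ball_top (a point): centre of the top of the ball head, on the gauge's axis; it moves with the plunger: 86 mm above the gauge's underside when fully up, 72 mm when fully down
- ball_plunger (a joint): downward travel of this plunger in m: 0 fully up, 0.014 fully down on its stop (head 1 mm above the column); it starts 0 to 5 mm down; slides against about 3 N of friction and stays where it is left
- readout: grey readout box fixed to the bench right of the plate, 110 (x) x 120 (y) x 50 mm high, with a dark display on its half away from the robot and one round black key on its half towards the robot; origin at the centre of its underside
- zero_key_top (a point): centre of the top of the zero key, a round black push key 28 mm across in a 44 mm grey collar; 71 mm above the bench when up, 9 mm above its collar
- zero_key (a joint): downward travel of the zero key in m: 0 up, 0.005 fully down; springs back; about 1.5 N starts it and 4.5 N puts it fully down
- gauge_block: loose steel gauge block, 35 x 12 x 30 mm high, on the plate; origin at the centre of its underside; a bystander, not to be disturbed
- bush: loose brass bush (ring), 42 mm across, 24 mm high, on the plate; origin at the centre of its underside; a bystander, not to be disturbed
- pin_gauge: loose plain steel pin standing upright, 18 mm across, 45 mm high, on the plate; origin at the centre of its underside; a bystander, not to be disturbed
- shaft: loose stepped aluminium shaft end standing upright, 40 mm across at the foot, 50 mm high, on the plate; origin at the centre of its underside; a bystander, not to be disturbed
- mic_stand: loose grey micrometer stand on the bench left of the plate, foot 150 x 75 mm, 155 mm high; origin at the centre of its underside; a bystander, not to be disturbed
- driver: loose screwdriver lying on the bench left of the plate, 170 mm long; origin at the middle of its length, on the bench under its axis; a bystander, not to be disturbed
- flange: loose steel flange on the bench to the right, 84 mm across, 34 mm high; origin at the centre of its underside; a bystander, not to be disturbed

How it is judged:
By the outcome, as a careful person would: the job done as asked, in the order asked, and still so for the second after the job is handed in, with the robot touching nothing.
It also fails if it takes over 54 s, if anything falls off the work surface, if the arm or the gripper's body presses on something with over 40 N, if the wrist force passes 120 N, or if a joint passes its speed limit or range.

ROBOT

A 7-joint arm with a two-finger parallel gripper is mounted at the origin on the work surface. World frame = base frame: x ahead of the robot, y to its left, z up, the work surface at z = 0. Lengths are in m, angles in rad, forces in N, time in s.
With the tool pointing down it reaches from about 0.4 to 0.85 m from the base axis. Payload 4.5 kg.
Tool frame: the origin (TCP) lies midway between the tips of the shut fingers; the grasp point (between the pads) lies 19 mm behind it; z points along the fingers, y is the line along which they close (so a half turn about z gives the same grasp; the last joint's range is limited). The gripper opens to 88 mm and grips with 3 to 60 N. Pads are 18 mm wide; open, the fingers measure 123 mm over their backs; the gripper's body (75 mm by 187 mm) begins 45 mm behind the grasp point.
Start: joints at [-1.2, 0.689, -0.195, 1.565, 0.157, 0.902, -0.215], TCP at [0.207, 0.59, 0.239] pointing down, gripper open.
Joint ranges: [-3.01, 3.01], [-0.46, 2.08], [-1.47, 1.51], [0.13, 2.56], [-1, 4.14], [0.04, 2.09], [-2.66, 2.66]. Speed limits (rad/s): [2.57, 2.57, 3.14, 3.14, 3.14, 3.14, 3.14].

INTERFACE

Orientations are given as a unit quaternion [x, y, z, w].
In Python, from plant import sensors, eyes, finish_job gives the robot as it stands.
- The arm moves only by the tool send_rows, never from a script. Its argument "rows" is text: rows parted by semicolons, each of 4 numbers parted by spaces: the shift along the tool's x, y, z normalised to -1 to 1, where 1 is 30 cm, then the turn about the tool's z normalised to -1 to 1, where 1 is 2 pi rad. A call has 1 to 10 rows; each row is the pose to reach, as a shift and turn from the pose commanded when the call began, along the tool's axes at that moment, turning the shorter way round; what a row does not reach only later rows make up. A row lasts 1/12 s, in which the tool goes at most 41.7 mm and 7.16 degrees, less where a joint would pass 70% of its speed; a pose out of reach is approached as far as the arm can. A call with a number of a shift or a turn outside -1 to 1 is refused whole. A call with a gripper value outside its range is refused whole. "jaw" is the closure, from -1 (fully open) to 1 (shut), set as the call begins (left out, the last holds). The fingers move at their own pace and stop on an object; "force" is the grip in N (left out, the last holds). Time passes only in rows, so rows that repeat a pose let the fingers close. It gives the time, the measured TCP pose, the force, the opening and the grip force at its end, in the units of the state.
- sensors.get_state(): the state, without advancing time (a new reading comes with each control period).
- eyes.snapshot(name): name is "side" or "top" or "wrist"; returns (picture, depth): 480x640x3 uint8, red, green, blue; 480x640 float32, m along the optical axis (not along the pixel's ray), 0 where there is no reading.
- eyes.calibration(name): a dict with "fov_y" (degrees; the focal length in pixels is half the picture's height over the tangent of half this angle, whatever the lens; pixels are square), "cx", "cy" (the principal point, pixels), "dist_coeffs" ([k1, k2, p1, p2, k3] as OpenCV has them; the pictures are not rectified), "world_from_camera" (4x4, takes a point from camera to world coordinates). Camera axes: x right, y down, z forward; pixel columns grow to the right and rows downward; lengths in m; the calibration is good to about 2 mm. A picture is of the moment at which its call begins: read the wrist's pose just before it. calibration takes no time and is no camera call; for the wrist camera it gives the pose at the moment of the call.
- finish_job(): hands the job in; it is judged then, once.
The state is a dict: "clock": time; "q": joint angles; "qd": joint speeds; "joint_torque": joint torques, N m; "tool_pos": TCP position; "eef_rot": TCP orientation; "contact_force": force on the tool from outside, world axes, zero at the start; "moment": the same for the moment, N m; "opening": opening from 0.0 (shut) to 1.0 (fully open); "finger_force": force on a finger pad.
Only numpy, scipy, OpenCV 4.12 (cv2) and the standard library are available. Lean on these libraries where they do the work, as an engineer would, in place of code of your own. Each camera call takes 0.05 s, during which the arm holds its last target. There are 200 camera calls.

## Working session

There is one attempt and no reset: what is moved stays moved. The work goes in short steps, Python scripts to look and compute and a tool call to move; the robot and the scene stay as the last step left them, time stands still between calls to the robot, and variables do not carry over. Pictures are saved under pics/ and viewed, at most 10 in all, crops included, and the job is handed in when it is done.

Besides the shell and the picture viewer there is one more tool, called after ">>>" by a JSON object that holds its "method" and its "body". send_rows: Moves the arm, as the interface text tells. Scaled input: -1 to 1 covers 30 cm each way for a shift and 2 pi rad each way for a turn. Its arguments: {"type":"object","properties":{"rows":{"type":"string"},"jaw":{"type":"number"},"force":{"type":"number"}},"required":["rows"]}

```bash
mkdir -p pics; ls
python3 - <<'E'
from plant import sensors, eyes
import cv2, numpy as np
s=sensors.get_state(); print(s)
for n in ("top","side"):
    c=eyes.calibration(n); print(n,c)
    p,d=eyes.snapshot(n); np.savez(f"pics/{n}0.npz",p=p,d=d,T=c["world_from_camera"])
    cv2.imwrite(f"pics/{n}0.png",p[:,:,::-1])
E
```

```text
pics
{'clock': 0.0, 'q': array([-1.20019243,  0.69001007, -0.19445212,  1.56631171,  0.15729747,
        0.90248118, -0.21509743]), 'qd': array([ 4.62961413e-04, -1.93653974e-04,  5.01031818e-05,  2.90837367e-04,
        1.43415803e-04, -1.02054700e-03,  9.83744436e-04]), 'joint_torque': array([-2.11457968e-04, -5.27543521e+01, -1.26676697e+00, -1.53433353e+01,
       -5.26316394e-02,  6.30933748e-03,  1.69477157e-04]), 'tool_pos': array([0.20641893, 0.5892786 , 0.23790079]), 'eef_rot': array([ 1.67590451e-01,  9.85856282e-01, -9.08952770e-04, -7.18891733e-05]), 'contact_force': array([ 0.04919249, -0.69038558, -0.05293304]), 'moment': array([-0.00199186, -0.04082541,  0.02456972]), 'finger_force': 0.0, 'opening': 0.9979298239442495}
top {'fov_y': 47.61377097581123, 'cx': 316.8677884156427, 'cy': 237.2824372141159, 'dist_coeffs': array([-0.1151069,  0.       ,  0.       ,  0.       ,  0.       ]), 'world_from_camera': array([[ 0.02843456, -0.99197317,  0.12321   ,  0.4004175 ],
       [-0.99936551, -0.03085611, -0.01779007,  0.04917458],
       [ 0.02144906, -0.12262597, -0.99222115,  1.33360813],
       [ 0.        ,  0.        ,  0.        ,  1.        ]])}
side {'fov_y': 55.785503019717176, 'cx': 322.328634719487, 'cy': 237.87638970160177, 'dist_coeffs': array([0.00030656, 0.        , 0.        , 0.        , 0.        ]), 'world_from_camera': array([[ 0.99918647, -0.02723682,  0.02974137,  0.52118663],
       [-0.03989104, -0.5591648 ,  0.82809627, -0.81643789],
       [-0.00592438, -0.828609  , -0.55979641,  0.66300212],
       [ 0.        ,  0.        ,  0.        ,  1.        ]])}
```

View pics/top0.png

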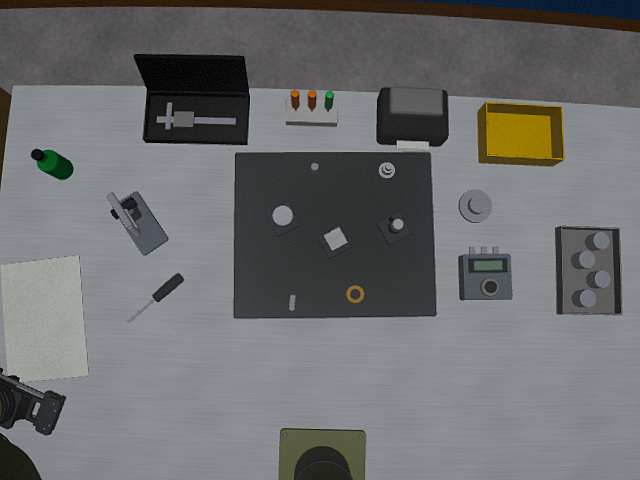

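View pics/side0.png

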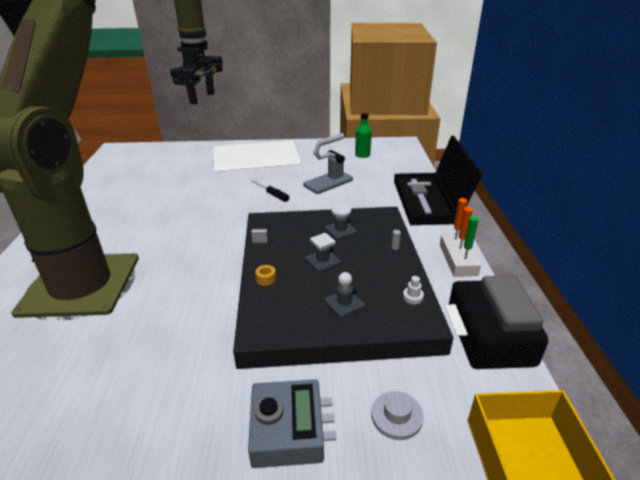

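The top picture shows the disc head at (283,215), the square head at (336,239), the ball head at (397,225) and the key at (490,287). The side picture shows the same layout, with the key at (268,406).

```bash
cat > h.py <<'E'
import numpy as np, cv2
from plant import sensors, eyes
def cloud(n,d,T,c):
    f=240/np.tan(np.radians(c["fov_y"])/2); K=np.array([[f,0,c["cx"]],[0,f,c["cy"]],[0,0,1]])
    u,v=np.meshgrid(np.arange(640.),np.arange(480.))
    r=cv2.undistortPoints(np.stack([u,v],-1).reshape(-1,1,2),K,np.array(c["dist_coeffs"])).reshape(480,640,2)
    X=np.dstack([r*d[...,None],d]); X[d<=0]=np.nan
    return X@T[:3,:3].T+T[:3,3]
def rep(W,p,name,xy,zlo,zhi,rad=0.035):
    m=(np.hypot(W[...,0]-xy[0],W[...,1]-xy[1])<rad)&(W[...,2]>zlo)&(W[...,2]<zhi)
    q=W[m]
    if len(q)<4: print(name,"few",len(q)); return
    print(name,len(q),"mean",q.mean(0).round(4),"mid",((q.min(0)+q.max(0))/2).round(4),"ext",np.ptp(q,0).round(3),"zpct",np.percentile(q[:,2],[5,50,95]).round(4))
E
python3 - <<'E'
from h import *
px=dict(round=(283,215),square=(336,239),ball=(397,225),key=(490,287))
Ws={}
for n in("top","side"):
    z=np.load(f"pics/{n}0.npz"); Ws[n]=(cloud(n,z["d"],z["T"],eyes.calibration(n)),z["p"])
W=Ws["top"][0]
# plate check
for q in((250,300),(420,300),(250,165),(420,165)): print("plate z",W[q[1],q[0]].round(4))
for k,(u,v) in px.items():
    c=W[v,u]; print(k,"centre",c.round(4))
    lo,hi=dict(round=(.095,.13),square=(.095,.13),ball=(.1,.15),key=(.064,.08))[k]
    for n in Ws: rep(*Ws[n],k+" "+n,c[:2],lo,hi)
for n in Ws:
    for q in ([(550,330)] if n=="top" else [(180,400)]): print(n,"bench",Ws[n][0][q[1],q[0]].round(4))
E
```

```text
plate z [0.4067 0.1787 0.0506]
plate z [ 0.4178 -0.2219  0.0516]
plate z [0.731  0.193  0.0499]
plate z [ 0.7447 -0.22    0.0533]
round centre [0.5989 0.1052 0.1233]
round top 315 mean [0.5985 0.108  0.118 ] mid [0.5986 0.1086 0.119 ] ext [0.044 0.043 0.014] zpct [0.1135 0.118  0.122 ]
round side 248 mean [0.5987 0.1046 0.1143] mid [0.5991 0.1106 0.1089] ext [0.043 0.051 0.028] zpct [0.0962 0.1192 0.1212]
square centre [ 0.5487 -0.0158  0.1187]
square top 317 mean [ 0.5498 -0.0132  0.1147] mid [ 0.5505 -0.0138  0.1123] ext [0.053 0.05  0.015] zpct [0.1109 0.1148 0.1186]
square side 301 mean [ 0.5501 -0.0168  0.1134] mid [ 0.5502 -0.0113  0.1076] ext [0.053 0.055 0.024] zpct [0.0972 0.1161 0.1182]
ball centre [ 0.5836 -0.1522  0.1279]
ball top 112 mean [ 0.5856 -0.1532  0.1259] mid [ 0.5852 -0.1543  0.119 ] ext [0.028 0.026 0.038] zpct [0.1018 0.1271 0.1338]
ball side 165 mean [ 0.5864 -0.159   0.1238] mid [ 0.5869 -0.1559  0.1174] ext [0.023 0.021 0.034] zpct [0.1036 0.1257 0.1335]
key centre [ 0.4518 -0.386   0.0688]
key top 173 mean [ 0.4533 -0.3862  0.0695] mid [ 0.4531 -0.3861  0.0706] ext [0.041 0.042 0.013] zpct [0.0645 0.0696 0.0754]
key side 369 mean [ 0.4538 -0.389   0.0698] mid [ 0.4535 -0.3872  0.0695] ext [0.04  0.042 0.011] zpct [0.0642 0.0716 0.074 ]
top bench [ 0.3502 -0.5647  0.0017]
side bench [ 0.2936 -0.3198  0.0009]
```

>>> {"method": "send_rows", "body": {"rows": "-0.883 -0.543 0.03 0;-0.883 -0.543 0.03 0;-0.883 -0.543 0.03 0;-0.883 -0.543 0.03 0;-0.883 -0.543 0.03 0;-0.883 -0.543 0.03 0;-0.883 -0.543 0.03 0;-0.883 -0.543 0.03 0;-0.883 -0.543 0.03 0;-0.883 -0.543 0.03 0", "jaw": 1, "force": 10}}

```text
clock: 0.93
tool_pos: [0.4034, 0.3474, 0.2294]
eef_rot: [0.169, 0.986, -0.0, -0.0]
contact_force: [0.5, 0.2, 0.4]
opening: 0.272
finger_force: 0.0
```

>>> {"method": "send_rows", "body": {"rows": "-0.883 -0.543 0.03 0;-0.883 -0.543 0.03 0;-0.883 -0.543 0.03 0;-0.883 -0.543 0.03 0;-0.883 -0.543 0.03 0;-0.883 -0.543 0.03 0;-0.883 -0.543 0.03 0;-0.883 -0.543 0.03 0;-0.883 -0.543 0.03 0;-0.883 -0.543 0.03 0"}}

```text
clock: 1.77
tool_pos: [0.5988, 0.1086, 0.2203]
eef_rot: [0.167, 0.986, 0.001, -0.0]
contact_force: [-0.0, 1.0, -0.1]
opening: 0.005
finger_force: 0.0
```

```bash
cat >> h.py <<'E'
from scipy.spatial.transform import Rotation as R
def go(t):
    s=sensors.get_state(); r=R.from_quat(s["eef_rot"])
    print("clock",s["clock"],"pos",s["tool_pos"].round(4),"F",s["contact_force"].round(2),"axes",r.as_matrix().T.round(3).tolist(),"open",s["opening"])
    for k,p in t.items(): print(k,(r.inv().apply(np.array(p)-s["tool_pos"])/.3).round(4))
E
python3 - <<'E'
from h import *
go(dict(round=(.599,.107,.19)))
T=eyes.calibration("wrist"); p,d=eyes.snapshot("wrist"); cv2.imwrite("pics/w1.png",p[:,:,::-1])
W=cloud("wrist",d,T["world_from_camera"],T)
for k,xy,lo,hi in(("round",(.599,.107),.1,.13),("square",(.55,-.013),.1,.13),("ball",(.586,-.155),.11,.15)): rep(W,p,k,xy,lo,hi)
E
```

```text
clock 1.7667 pos [0.5988 0.1086 0.2203] F [-0.    0.95 -0.06] axes [[-0.944, 0.33, 0.001], [0.33, 0.944, 0.001], [-0.001, 0.001, -1.0]] open 0.005012067689982973
round [-0.0024 -0.0049  0.1008]
round 2713 mean [0.5964 0.1085 0.1168] mid [0.5975 0.1082 0.1147] ext [0.046 0.045 0.01 ] zpct [0.1155 0.1169 0.118 ]
square 2901 mean [ 0.5477 -0.0112  0.1139] mid [ 0.5487 -0.0127  0.1109] ext [0.054 0.054 0.011] zpct [0.111  0.1141 0.1153]
ball 36 mean [ 0.5871 -0.1424  0.1134] mid [ 0.5871 -0.1423  0.1133] ext [0.012 0.004 0.006] zpct [0.111  0.1136 0.1159]
```

View pics/w1.png

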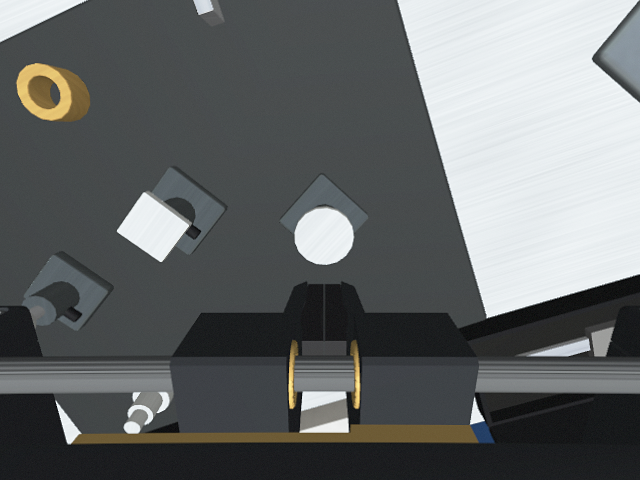

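The wrist picture shows the disc at (324,235), just ahead of the shut tips, and the square head at (155,226). The TCP is within 1 mm of the disc's axis, so I go down.

>>> {"method": "send_rows", "body": {"rows": "-0.002 -0.002 0.1 0;-0.002 -0.002 0.2 0;-0.002 -0.002 0.28 0;-0.002 -0.002 0.31 0;-0.002 -0.002 0.32 0;-0.002 -0.002 0.32 0"}}

```text
clock: 2.32
tool_pos: [0.5987, 0.1086, 0.1248]
eef_rot: [0.166, 0.986, 0.0, -0.0]
contact_force: [-0.2, -0.4, 0.8]
opening: 0.003
finger_force: 0.0
```

>>> {"method": "send_rows", "body": {"rows": "0 0 0.005 0;0 0 0.01 0;0 0 0.015 0;0 0 0.02 0;0 0 0.025 0;0 0 0.03 0;0 0 0.035 0;0 0 0.04 0;0 0 0.045 0;0 0 0.045 0"}}

```text
clock: 3.15
tool_pos: [0.5995, 0.1066, 0.111]
eef_rot: [0.168, 0.986, 0.0, 0.0]
contact_force: [1.0, -0.2, 0.3]
opening: 0.005
finger_force: 0.4
```

>>> {"method": "send_rows", "body": {"rows": "0 0 0.004 0;0 0 0.008 0;0 0 0.012 0;0 0 0.016 0;0 0 0.018 0"}}

```text
clock: 3.57
tool_pos: [0.5995, 0.1066, 0.1057]
eef_rot: [0.168, 0.986, 0.0, 0.0]
contact_force: [1.7, 0.2, 2.7]
opening: 0.005
finger_force: 1.3
```

>>> {"method": "send_rows", "body": {"rows": "0 0 0.002 0;0 0 0.004 0"}}

```text
clock: 3.73
tool_pos: [0.5995, 0.1066, 0.1046]
eef_rot: [0.168, 0.986, 0.0, 0.0]
contact_force: [0.9, -0.9, 3.1]
opening: 0.004
finger_force: 1.3
```

>>> {"method": "send_rows", "body": {"rows": "0 0 0.002 0;0 0 0.003 0"}}

```text
clock: 3.9
tool_pos: [0.5996, 0.1066, 0.1044]
eef_rot: [0.168, 0.986, 0.0, 0.0]
contact_force: [-0.5, -0.2, 10.2]
opening: 0.004
finger_force: 5.1
```

>>> {"method": "send_rows", "body": {"rows": "0 0 -0.04 0;0 0 -0.12 0;0 0 -0.2 0;0.028 -0.43 -0.2 0;0.028 -0.43 -0.2 0;0.028 -0.43 -0.2 0;0.028 -0.43 -0.2 0;0.028 -0.43 -0.2 0;0.028 -0.43 -0.2 0;0.028 -0.43 -0.2 0"}}

```text
clock: 4.73
tool_pos: [0.5493, -0.0102, 0.1639]
eef_rot: [0.166, 0.986, 0.001, 0.0]
contact_force: [0.2, 0.6, -0.1]
opening: 0.002
finger_force: 0.0
```

Run:
```python
from h import *
go(dict(square=(.549,-.0125,.122)))
T=eyes.calibration("wrist"); p,d=eyes.snapshot("wrist"); cv2.imwrite("pics/w2.png",p[:,:,::-1])
W=cloud("wrist",d,T["world_from_camera"],T)
for k,xy,lo,hi in(("round",(.599,.107),.09,.13),("square",(.549,-.0125),.1,.13),("ball",(.586,-.155),.11,.15)): rep(W,p,k,xy,lo,hi)
T=eyes.calibration("top"); p,d=eyes.snapshot("top"); W=cloud("top",d,T["world_from_camera"],T); rep(W,p,"round top",(.599,.107),.095,.13)
```

```text
clock 4.7333 pos [ 0.5493 -0.0102  0.1639] F [ 0.23  0.58 -0.13] axes [[-0.945, 0.328, -0.0], [0.328, 0.945, 0.002], [0.001, 0.002, -1.0]] open 0.0021537483679896626
square [-0.0016 -0.0078  0.1397]
round 3919 mean [0.5956 0.1073 0.1029] mid [0.5974 0.1081 0.1004] ext [0.046 0.045 0.011] zpct [0.1    0.1031 0.1042]
square 3595 mean [ 0.5446 -0.0117  0.1137] mid [ 0.5474 -0.0129  0.1111] ext [0.051 0.053 0.011] zpct [0.112  0.1139 0.115 ]
ball 247 mean [ 0.5892 -0.1519  0.1287] mid [ 0.59   -0.1542  0.126 ] ext [0.014 0.019 0.011] zpct [0.1249 0.1293 0.1311]
round top 310 mean [0.5986 0.108  0.1046] mid [0.5987 0.1072 0.104 ] ext [0.044 0.044 0.012] zpct [0.1005 0.1047 0.1089]
```

The disc head now reads about 0.104, which is on its stop, and the gauge has not moved. Next is the square head.

>>> {"method": "send_rows", "body": {"rows": "-0.002 -0.006 0.07 0;-0.002 -0.006 0.12 0;-0.002 -0.006 0.14 0;-0.002 -0.006 0.145 0;-0.002 -0.006 0.15 0;-0.002 -0.006 0.155 0;-0.002 -0.006 0.16 0;-0.002 -0.006 0.165 0;-0.002 -0.006 0.17 0;-0.002 -0.006 0.175 0"}}

```text
clock: 5.67
tool_pos: [0.5492, -0.0142, 0.1117]
eef_rot: [0.168, 0.986, 0.0, 0.001]
contact_force: [0.8, -0.3, 3.2]
opening: 0.004
finger_force: 1.4
```

>>> {"method": "send_rows", "body": {"rows": "0 0 0.004 0;0 0 0.008 0;0 0 0.012 0;0 0 0.016 0;0 0 0.018 0"}}

```text
clock: 6.08
tool_pos: [0.5492, -0.0142, 0.1058]
eef_rot: [0.168, 0.986, 0.0, 0.0]
contact_force: [1.0, -0.4, 1.5]
opening: 0.005
finger_force: 1.3
```

>>> {"method": "send_rows", "body": {"rows": "0 0 0.002 0;0 0 0.004 0;0 0 0.005 0"}}

```text
clock: 6.33
tool_pos: [0.5491, -0.0142, 0.1045]
eef_rot: [0.168, 0.986, 0.0, 0.0]
contact_force: [0.9, 0.8, 5.6]
opening: 0.007
finger_force: 3.2
```

>>> {"method": "send_rows", "body": {"rows": "0 0 0.002 0;0 0 0.002 0"}}

```text
clock: 6.5
tool_pos: [0.5492, -0.0142, 0.1044]
eef_rot: [0.168, 0.986, 0.0, 0.001]
contact_force: [-0.3, 0.2, 7.9]
opening: 0.007
finger_force: 4.1
```

>>> {"method": "send_rows", "body": {"rows": "0 0 -0.04 0;0 0 -0.12 0;0 0 -0.24 0;0 0 -0.38 0;-0.274 -0.403 -0.38 0;-0.274 -0.403 -0.38 0;-0.274 -0.403 -0.38 0;-0.274 -0.403 -0.38 0;-0.274 -0.403 -0.38 0;-0.274 -0.403 -0.38 0"}}

```text
clock: 7.33
tool_pos: [0.585, -0.1573, 0.2167]
eef_rot: [0.169, 0.986, -0.0, -0.001]
contact_force: [-0.1, -0.0, 0.1]
opening: 0.01
finger_force: 0.0
```

Run:
```python
from h import *
from scipy.optimize import least_squares
T=eyes.calibration("wrist"); p,d=eyes.snapshot("wrist"); cv2.imwrite("pics/w3.png",p[:,:,::-1])
W=cloud("wrist",d,T["world_from_camera"],T)
rep(W,p,"square",(.549,-.0125),.09,.13)
rep(W,p,"round",(.599,.107),.09,.13)
def fit(W,n):
    m=(np.hypot(W[...,0]-.587,W[...,1]+.1555)<.025)&(W[...,2]>.116)&(W[...,2]<.15); q=W[m]
    r=least_squares(lambda c:np.linalg.norm(q-c,axis=1)-.013,[.587,-.155,.12],loss="soft_l1",f_scale=.001)
    print(n,len(q),"ball centre",r.x.round(4),"rms",np.sqrt(np.mean(r.fun**2)).round(4))
fit(W,"wrist")
T=eyes.calibration("top"); z=np.load("pics/top0.npz"); fit(cloud("top",z["d"],z["T"],T),"top")
T=eyes.calibration("side"); z=np.load("pics/side0.npz"); fit(cloud("side",z["d"],z["T"],T),"side")
go(dict(ball=(.587,-.1555,.145)))
```

```text
square 3521 mean [ 0.5477 -0.014   0.103 ] mid [ 0.5487 -0.0134  0.1004] ext [0.054 0.053 0.011] zpct [0.1006 0.1032 0.1044]
round few 0
wrist 927 ball centre [ 0.5856 -0.1539  0.1177] rms 0.0005
top 105 ball centre [ 0.587  -0.1543  0.1194] rms 0.0018
side 140 ball centre [ 0.5873 -0.1527  0.1206] rms 0.0011
clock 7.3833 pos [ 0.5852 -0.155   0.2169] F [-0.01  1.07 -0.61] axes [[-0.944, 0.331, 0.003], [0.331, 0.944, 0.0], [-0.002, 0.001, -1.0]] open 0.006972234692994483
ball [-0.0068  0.0004  0.2396]
```

View pics/w3.png

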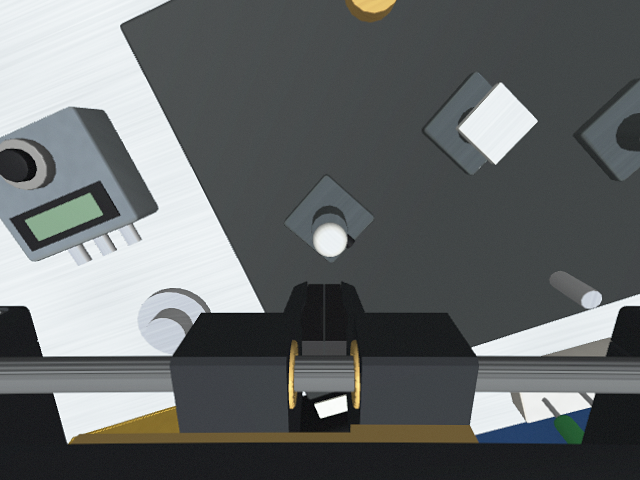

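The ball is at (330,240), right under the tips. All three fits agree to within 2 mm: axis about (0.5867, -0.154), top at about 0.132.

>>> {"method": "send_rows", "body": {"rows": "-0.004 0.005 0.1 0;-0.004 0.005 0.19 0;-0.004 0.005 0.24 0;-0.004 0.005 0.26 0;-0.004 0.005 0.265 0;-0.004 0.005 0.27 0;-0.004 0.005 0.275 0;-0.004 0.005 0.28 0;-0.004 0.005 0.285 0;-0.004 0.005 0.29 0"}}

```text
clock: 8.22
tool_pos: [0.5884, -0.1546, 0.1313]
eef_rot: [0.168, 0.986, 0.0, 0.001]
contact_force: [0.1, 0.9, 1.8]
opening: 0.01
finger_force: 1.4
```

>>> {"method": "send_rows", "body": {"rows": "0 0 0.004 0;0 0 0.008 0;0 0 0.01 0;0 0 0.01 0"}}

```text
clock: 8.55
tool_pos: [0.5883, -0.1546, 0.1278]
eef_rot: [0.168, 0.986, 0.0, 0.0]
contact_force: [-0.1, 0.4, 3.0]
opening: 0.003
finger_force: 1.1
```

>>> {"method": "send_rows", "body": {"rows": "0 0 0.004 0;0 0 0.008 0;0 0 0.012 0;0 0 0.014 0;0 0 0.014 0"}}

```text
clock: 8.97
tool_pos: [0.5882, -0.1546, 0.1234]
eef_rot: [0.168, 0.986, 0.0, 0.0]
contact_force: [0.5, 0.2, 2.3]
opening: 0.003
finger_force: 0.8
```

>>> {"method": "send_rows", "body": {"rows": "0 0 0.002 0;0 0 0.004 0;0 0 0.004 0"}}

```text
clock: 9.22
tool_pos: [0.5882, -0.1546, 0.1223]
eef_rot: [0.168, 0.986, 0.0, 0.0]
contact_force: [1.9, 0.5, 2.7]
opening: 0.003
finger_force: 1.1
```

>>> {"method": "send_rows", "body": {"rows": "0 0 0.001 0;0 0 0.002 0;0 0 0.002 0"}}

```text
clock: 9.47
tool_pos: [0.5882, -0.1546, 0.1221]
eef_rot: [0.168, 0.986, -0.0, 0.0]
contact_force: [0.1, 0.3, 5.5]
opening: 0.007
finger_force: 2.6
```

>>> {"method": "send_rows", "body": {"rows": "0 0 0.001 0;0 0 0.001 0"}}

```text
clock: 9.63
tool_pos: [0.5883, -0.1546, 0.1221]
eef_rot: [0.168, 0.986, -0.0, 0.001]
contact_force: [0.7, -0.8, 6.8]
opening: 0.004
finger_force: 3.4
```

>>> {"method": "send_rows", "body": {"rows": "0 0 -0.04 0;0 0 -0.13 0;0 0 -0.26 0;0.169 -0.879 -0.26 0;0.169 -0.879 -0.26 0;0.169 -0.879 -0.26 0;0.169 -0.879 -0.26 0;0.169 -0.879 -0.26 0;0.169 -0.879 -0.26 0;0.169 -0.879 -0.26 0"}}

```text
clock: 10.47
tool_pos: [0.447, -0.3926, 0.1991]
eef_rot: [0.171, 0.985, -0.002, -0.002]
contact_force: [-0.8, -0.9, 0.8]
opening: 0.005
finger_force: 0.0
```

>>> {"method": "send_rows", "body": {"rows": "0 0 0 0;0 0 0 0;0 0 0 0"}}

```text
clock: 10.72
tool_pos: [0.4534, -0.3849, 0.1994]
eef_rot: [0.167, 0.986, 0.001, -0.0]
contact_force: [-0.3, 0.8, 0.4]
opening: 0.004
finger_force: 0.0
```

Run:
```python
from h import *
T=eyes.calibration("wrist"); p,d=eyes.snapshot("wrist")
W=cloud("wrist",d,T["world_from_camera"],T)
rep(W,p,"collar",(.4535,-.3868),.058,.064); rep(W,p,"keytop",(.4535,-.3868),.068,.076)
rep(W,p,"ball w",(.587,-.1545),.1,.15)
cv2.imwrite("pics/w4.png",p[:,:,::-1])
T=eyes.calibration("top"); p,d=eyes.snapshot("top"); W=cloud("top",d,T["world_from_camera"],T)
for k,xy in(("round",(.599,.107)),("square",(.549,-.0125)),("ball",(.587,-.1545))): rep(W,p,k,xy,.095,.15)
cv2.imwrite("pics/t4.png",p[:,:,::-1])
go(dict(key=(.4535,-.3868,.076))); print(sensors.get_state()["q"].round(2))
```

```text
collar 1093 mean [ 0.4487 -0.3862  0.0614] mid [ 0.4507 -0.387   0.061 ] ext [0.043 0.043 0.006] zpct [0.06   0.0614 0.0626]
keytop 787 mean [ 0.4505 -0.3867  0.0703] mid [ 0.4507 -0.3867  0.0703] ext [0.027 0.027 0.005] zpct [0.069  0.0703 0.0715]
ball w few 0
round 314 mean [0.5985 0.1077 0.1043] mid [0.5987 0.1072 0.1035] ext [0.045 0.044 0.017] zpct [0.0997 0.1045 0.1084]
square 309 mean [ 0.55   -0.0132  0.1046] mid [ 0.5502 -0.0131  0.103 ] ext [0.051 0.053 0.015] zpct [0.1002 0.1045 0.1086]
ball 122 mean [ 0.5847 -0.1527  0.1145] mid [ 0.5859 -0.1538  0.1116] ext [0.028 0.026 0.033] zpct [0.0962 0.1176 0.1244]
clock 10.8167 pos [ 0.4542 -0.3844  0.1995] F [-0.08  1.01 -0.47] axes [[-0.945, 0.327, 0.0], [0.327, 0.945, 0.002], [0.0, 0.002, -1.0]] open 0.005093998110915539
key [-0.0006 -0.0089  0.4116]
[ 0.83  0.71 -0.35  1.69  0.32  0.79  1.57]
```

View pics/w4.png

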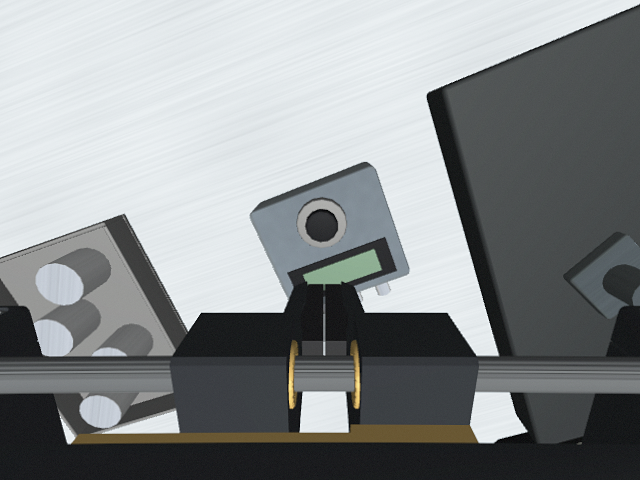

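The key is at (321,225), at about (0.452, -0.3865), and all three plungers read fully down. Now I press the key.

>>> {"method": "send_rows", "body": {"rows": "0.004 -0.008 0.12 0;0.004 -0.008 0.24 0;0.004 -0.008 0.34 0;0.004 -0.008 0.39 0;0.004 -0.008 0.41 0;0.004 -0.008 0.415 0;0.004 -0.008 0.42 0;0.004 -0.008 0.425 0;0.004 -0.008 0.43 0;0.004 -0.008 0.43 0"}}

```text
clock: 11.65
tool_pos: [0.4519, -0.3889, 0.0714]
eef_rot: [0.168, 0.986, -0.0, 0.001]
contact_force: [1.9, -0.2, 1.7]
opening: 0.006
finger_force: 0.6
```

>>> {"method": "send_rows", "body": {"rows": "0 0 0.003 0;0 0 0.006 0;0 0 0.009 0;0 0 0.011 0;0 0 0.011 0"}}

```text
clock: 12.07
tool_pos: [0.4519, -0.3889, 0.0674]
eef_rot: [0.168, 0.986, -0.0, 0.001]
contact_force: [1.9, -0.6, 3.5]
opening: 0.005
finger_force: 1.9
```

>>> {"method": "send_rows", "body": {"rows": "0 0 0.002 0;0 0 0.004 0;0 0 0.005 0;0 0 0.005 0"}}

```text
clock: 12.4
tool_pos: [0.4519, -0.3889, 0.0664]
eef_rot: [0.168, 0.986, -0.0, 0.001]
contact_force: [1.3, 0.0, 8.0]
opening: 0.007
finger_force: 4.3
```

>>> {"method": "send_rows", "body": {"rows": "0 0 0.002 0;0 0 0.002 0;0 0 0.002 0"}}

```text
clock: 12.65
tool_pos: [0.4519, -0.3889, 0.0664]
eef_rot: [0.168, 0.986, -0.0, 0.001]
contact_force: [0.3, 0.6, 12.8]
opening: 0.006
finger_force: 6.4
```

The key is on its stop, so I release it and go straight up.

>>> {"method": "send_rows", "body": {"rows": "0 0 -0.02 0;0 0 -0.05 0;0 0 -0.15 0;0 0 -0.28 0;0 0 -0.4 0;0 0 -0.45 0;0 0 -0.45 0;0 0 -0.45 0;0 0 -0.45 0;0 0 -0.45 0"}}

```text
clock: 13.48
tool_pos: [0.4496, -0.3879, 0.1982]
eef_rot: [0.168, 0.986, 0.001, -0.002]
contact_force: [-0.1, 0.1, -0.1]
opening: 0.004
finger_force: 0.0
```

Run:
```python
from h import *
T=eyes.calibration("wrist"); p,d=eyes.snapshot("wrist")
W=cloud("wrist",d,T["world_from_camera"],T)
rep(W,p,"keytop",(.4515,-.3868),.064,.076,.012)
T=eyes.calibration("side"); p,d=eyes.snapshot("side"); W=cloud("side",d,T["world_from_camera"],T)
for k,xy in(("round",(.599,.107)),("square",(.549,-.0125)),("ball",(.587,-.1545))): rep(W,p,k,xy,.095,.15)
cv2.imwrite("pics/s5.png",p[:,:,::-1]); go({})
```

```text
keytop 621 mean [ 0.4513 -0.3867  0.0705] mid [ 0.4515 -0.3867  0.0709] ext [0.023 0.024 0.004] zpct [0.0694 0.0705 0.0716]
round 194 mean [0.5987 0.1047 0.1055] mid [0.599  0.1077 0.104 ] ext [0.043 0.047 0.012] zpct [0.1011 0.106  0.1079]
square 263 mean [ 0.5501 -0.0163  0.1053] mid [ 0.5502 -0.013   0.1019] ext [0.054 0.053 0.013] zpct [0.1003 0.1059 0.1079]
ball 223 mean [ 0.5865 -0.1589  0.1099] mid [ 0.5866 -0.1572  0.11  ] ext [0.028 0.023 0.03 ] zpct [0.0958 0.1128 0.123 ]
clock 13.5833 pos [ 0.4501 -0.388   0.1985] F [0.58 0.39 0.04] axes [[-0.944, 0.33, 0.003], [0.33, 0.944, 0.001], [-0.003, 0.002, -1.0]] open 0.008042132757592782
```

View pics/s5.png

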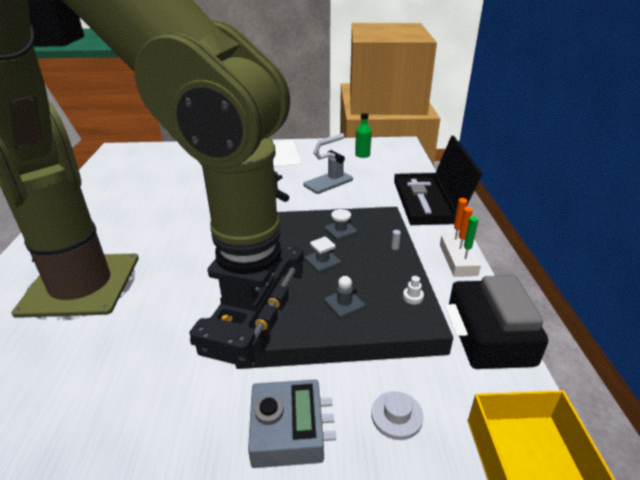

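The picture shows the gauges at (340,217), (322,246) and (345,287), standing where they were with their heads down. The key at (268,406) is up again and the gripper is clear of everything.

```bash
python3 -c "from plant import finish_job; print(finish_job())"
```

```text
the job is handed in; nothing more can be done
None
```

I pressed the round, square and ball plungers fully down in that order, then pressed the zero key and let it spring back; the gauges did not measurably move, and I handed the job in at about 13.6 s with the gripper clear.

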